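Switch off what was left on

TASK

The clinic is closing, and two of the five rocker switches on the examination unit's control desk have been left on: their far end is pressed in, while a switch that is off has the end nearest the robot pressed in. With the fingertips, lightly press those two off and withdraw the hand. Do not touch the other three switches, and leave the instruments, bottle, torch, lens, occluder and trial frame where they are.

Things in the scene. Friction and masses are not known exactly. Their poses are not given: they have to be found in the camera images.
- desk: fixed cream control desk, level top, 170 deep (its x) x 500 wide (its y) x 55 high; origin at the centre of its underside, x pointing away from the robot (within 0.3 rad), y left. Five pale grey rockers stand in a row on top at x = -35, y = -205, -145, -85, -25, 35. Dimmer knob, 16 high, at (-30, 175). Two wells at (30, 140), (30, 210), holding instruments that rise 170 above the desk top.
- switch_a (a joint): rocker A, in any of the five places; all alike, pale grey, 25 x 45 (along desk x), shallow V top, in a black frame 37 x 58, 2 high. Value in rad: +0.28 on (far end in, end nearest the robot raised), -0.28 off (near end in). Raised end 17 above the desk top, pressed-in end 4, both 11 at mid-travel. Pressing takes 2 to 4 N; past the middle it snaps over by itself, away from the finger.
- press_a (a point): point on the top face of rocker A, on its centre line, 18 from the pivot towards the end nearest the robot (pressed to switch off). Moves with the rocker: 15 above the desk top when on, 10 at mid-travel, 5 when off.
- switch_b (a joint): rocker B, in any of the five places; all alike, pale grey, 25 x 45 (along desk x), shallow V top, in a black frame 37 x 58, 2 high. Value in rad: +0.28 on (far end in, end nearest the robot raised), -0.28 off (near end in). Raised end 17 above the desk top, pressed-in end 4, both 11 at mid-travel. Pressing takes 2 to 4 N; past the middle it snaps over by itself, away from the finger.
- press_b (a point): point on the top face of rocker B, on its centre line, 18 from the pivot towards the end nearest the robot (pressed to switch off). Moves with the rocker: 15 above the desk top when on, 10 at mid-travel, 5 when off.
- switch_c (a joint): rocker C, in any of the five places; all alike, pale grey, 25 x 45 (along desk x), shallow V top, in a black frame 37 x 58, 2 high. Value in rad: +0.28 on (far end in, end nearest the robot raised), -0.28 off (near end in). Raised end 17 above the desk top, pressed-in end 4, both 11 at mid-travel. Pressing takes 2 to 4 N; past the middle it snaps over by itself, away from the finger.
- press_c (a point): point on the top face of rocker C, on its centre line, 18 from the pivot towards the end nearest the robot (pressed to switch off). Moves with the rocker: 15 above the desk top when on, 10 at mid-travel, 5 when off.
- switch_d (a joint): rocker D, in any of the five places; all alike, pale grey, 25 x 45 (along desk x), shallow V top, in a black frame 37 x 58, 2 high. Value in rad: +0.28 on (far end in, end nearest the robot raised), -0.28 off (near end in). Raised end 17 above the desk top, pressed-in end 4, both 11 at mid-travel. Pressing takes 2 to 4 N; past the middle it snaps over by itself, away from the finger.
- press_d (a point): point on the top face of rocker D, on its centre line, 18 from the pivot towards the end nearest the robot (pressed to switch off). Moves with the rocker: 15 above the desk top when on, 10 at mid-travel, 5 when off.
- switch_e (a joint): rocker E, in any of the five places; all alike, pale grey, 25 x 45 (along desk x), shallow V top, in a black frame 37 x 58, 2 high. Value in rad: +0.28 on (far end in, end nearest the robot raised), -0.28 off (near end in). Raised end 17 above the desk top, pressed-in end 4, both 11 at mid-travel. Pressing takes 2 to 4 N; past the middle it snaps over by itself, away from the finger.
- press_e (a point): point on the top face of rocker E, on its centre line, 18 from the pivot towards the end nearest the robot (pressed to switch off). Moves with the rocker: 15 above the desk top when on, 10 at mid-travel, 5 when off.
- retinoscope: black handled instrument, 28 diameter, 203 tall, head on top, standing loose in the right-hand well; origin at the centre of its foot, z along it. A bystander: leave it alone.
- ophthalmoscope: black handled instrument, 28 diameter, 207 tall, with a round disc head, standing loose in the left-hand well; origin at the centre of its foot, z along it. A bystander: leave it alone.
- drop_bottle: white eye-drop bottle, 26 diameter, 62 tall, standing loose on the desk top behind the switches; origin at the centre of its foot, z up. A bystander: leave it alone.
- pen_torch: metal pen torch, 13 diameter, 120 long, lying loose on the desk top behind the switches; origin under its middle, x along it. A bystander: leave it alone.
- occluder: black eye occluder, a 64 disc 4 thick on a flat handle, 212 long in all, lying on the table in front of the desk; origin on its underside, x along it towards the disc. A bystander: leave it alone.
- trial_lens: round metal-rimmed trial lens, 38 diameter, 5 thick, with a small tab, lying on the table in front of the desk; origin under its centre. A bystander: leave it alone.
- trial_frame: dark wire trial frame (test spectacles), 140 wide, 115 deep, 64 tall, standing on the table left of the desk; origin on the table under the bridge. A bystander: leave it alone.

How it is judged:
By the outcome, as a careful person would: the job done as asked, in the order asked, and still so for the second after the job is handed in, with the robot touching nothing.
It also fails if it takes over 35 s, if anything falls off the work surface, if the arm or the gripper's body presses on something with over 40 N, if the wrist force passes 120 N, or if a joint passes its speed limit or range.

ROBOT

A 6-joint arm with a two-finger parallel gripper is mounted at the origin on the work surface. World frame = base frame: x ahead of the robot, y to its left, z up, the work surface at z = 0. Lengths are in mm, angles in rad, forces in N, time in s.
With the tool pointing down it reaches from about 350 to 875 mm from the base axis. Payload 4.2 kg.
Tool frame: the origin (TCP) lies at the very end of the fingers, on their centre line; the grasp point (between the pads) lies arm.hold_point_z behind it (arm.hold_point_z is the distance from the TCP to the grasp point, in mm); z points along the fingers, y is the direction in which the jaws open and shut (so a half turn about z gives the same grasp; the last joint's range is limited). The gripper opens to 85 mm and grips with 20 to 120 N. Pads are 22 mm wide; open, the fingers measure 114 mm over their backs; the gripper's body (76 mm by 85 mm) begins 54 mm behind the grasp point. The pads swing forward as they close: fully open they stand 13 mm farther back than shut.
Start: joints at [1.418, 0.385, 0.008, 0, -1.194, -0.259], TCP at [250.129, 572.743, 231.312] pointing down, gripper open.
Joint ranges: [-3.14, 3.14], [-1.21, 2.06], [-1.07, 1.41], [-3.16, 2.05], [-2.99, -0.16], [-3.1, 3.1]. Speed limits (rad/s): [2.79, 2.79, 3.14, 3.14, 3.14, 3.14].

INTERFACE

Orientations are given as a unit quaternion [x, y, z, w].
In Python, from bench import arm gives the robot as it stands.
- The arm moves only by the tool step_arm, never from a script. Its argument "series" is a list of rows, each a list of 6 numbers: the shift along the world's x, y, z scaled (see below), then the turn, a rotation vector about the world's x, y, z scaled (see below). A call has 1 to 12 rows; each row is the pose to reach, as a shift and turn from the pose commanded when the call began; what a row does not reach only later rows make up. The controller multiplies each number of a shift by 400 mm and each number of a turn by pi/2 rad. A row lasts 1/12 s, in which the tool goes at most 41.7 mm and 7.16 degrees, less where a joint would pass 70% of its speed; a pose out of reach is approached as far as the arm can. A call with a number of a shift or a turn outside -1 to 1 is refused whole. A call with a gripper value outside its range is refused whole. "jaw" is the opening, from -1 (shut) to 1 (fully open), set as the call begins (left out, the last holds). The fingers move at their own pace and stop on an object; the grip force is fixed at half the most. Time passes only in rows, so rows that repeat a pose let the fingers close. It gives the time, the measured TCP pose, the force and the opening at its end, in the units of the state.
- arm.read_state(): the state, without advancing time (a new reading comes with each control period).
- arm.get_image(name): name is "scene" or "side" or "wrist"; returns a dict with "image" (480x640x3 uint8, red, green, blue), "camera_matrix" (3x3 intrinsics, pixels), "k1" (the pictures are not rectified: a ray, as slopes to the right and down, at radius r is drawn at 1 + k1 r^2 times it, then the intrinsics apply), "world_from_camera" (4x4, takes a point from camera to world coordinates). Camera axes: x right, y up, looking along -z (the intrinsics and any distortion apply to the point x, -y, -z); pixel columns grow to the right and rows downward; lengths in mm; the calibration is good to about 2 mm. A picture is of the moment at which its call begins. There is no depth.
- arm.job_done(): hands the job in, once; it reports no verdict.
The state is a dict: "clock": time; "joints": joint angles; "joint_vel": joint speeds; "joint_efforts": joint torques, N m; "position": TCP position; "ee_rot": TCP orientation; "contact_force": force on the tool from outside, world axes, zero at the start; "wrist_torque": the same for the moment, N m; "gripper_width": finger opening in mm.
Only numpy, scipy, OpenCV 4.12 (cv2) and the standard library are available. Lean on these libraries where they do the work, as an engineer would, in place of code of your own. Each camera call takes 0.05 s, during which the arm holds its last target.

## Working session

There is one attempt and no reset: what is moved stays moved. The work goes in short steps, Python scripts to look and compute and a tool call to move; the robot and the scene stay as the last step left them, time stands still between calls to the robot, and variables do not carry over. Pictures are saved under pics/ and viewed, and the job is handed in when it is done.

Besides the shell and the picture viewer there is one more tool, called after "Emit:" by a JSON object that holds its "fn" and its "kwargs", one argument or row to a line. step_arm: Moves the arm, as the interface text tells. Shifts and turns lie within -1 to 1; 1 stands for 400 mm of shift or pi/2 rad of turn. Its arguments: {"type":"object","properties":{"series":{"type":"array","items":{"type":"array","items":{"type":"number","minimum":-1,"maximum":1}}},"jaw":{"type":"number"}},"required":["series"]}

```bash
ls; mkdir -p pics; python3 - <<'E'
from bench import arm
import cv2,pickle
print(arm.read_state(), arm.hold_point_z)
d={}
for n in("scene","side","wrist"):
    r=arm.get_image(n); d[n]=r
    cv2.imwrite(f"pics/{n}0.png",r["image"][:,:,::-1])
    print(n,r["camera_matrix"],r["k1"],r["world_from_camera"])
pickle.dump(d,open("d0.pkl","wb"))
E
```

```text
pics
{'clock': 0.0, 'joints': array([ 1.41761218e+00,  3.85573040e-01,  6.59279069e-03, -5.08927712e-04,
       -1.19399523e+00, -2.58601462e-01]), 'joint_vel': array([ 7.01958070e-04, -3.61298853e-05,  7.30932262e-04,  1.04770706e-03,
       -1.19388694e-03,  1.38664880e-03]), 'joint_efforts': array([ 3.09178749e-04, -3.92287838e+01,  1.88400525e+01,  4.18626085e+00,
       -4.73444990e-03,  7.58663425e-07]), 'position': array([249.89710236, 572.2143686 , 230.19723512]), 'ee_rot': array([ 9.78859042e-01, -2.04532965e-01, -1.78778235e-04,  1.10052225e-03]), 'contact_force': array([-0.43097014, -0.50632129, -0.30218439]), 'wrist_torque': array([0.04215535, 0.02140869, 0.00990541]), 'gripper_width': 85.34748782617639} 18.700000000000003
scene [[555.16485004   0.         318.67145547]
 [  0.         555.16485004 228.34800257]
 [  0.           0.           1.        ]] 0.05313456314415122 [[ 3.96254264e-01 -7.58604334e-01  5.17205978e-01  1.14329129e+03]
 [ 9.17986857e-01  3.17030347e-01 -2.38310491e-01 -1.35036368e+02]
 [ 1.68133807e-02  5.69219838e-01  8.22013434e-01  1.00428898e+03]
 
[... 213 characters left out ...]
77963626 [[ 8.94144539e-01  2.88082202e-01 -3.42803426e-01  2.81305463e+02]
 [-4.47730098e-01  5.63942959e-01 -6.93906404e-01 -4.10175973e+02]
 [-6.58050609e-03  7.73936033e-01  6.33229590e-01  5.56136228e+02]
 [ 0.00000000e+00  0.00000000e+00  0.00000000e+00  1.00000000e+00]]
wrist [[430.70759208   0.         319.93538465]
 [  0.         430.70759208 237.22046027]
 [  0.           0.           1.        ]] -0.02549337005611185 [[-3.99090087e-01  8.71935496e-01  2.83646953e-01  3.21732319e+02]
 [-9.16910468e-01 -3.80024749e-01 -1.21886768e-01  5.39750741e+02]
 [ 1.51546222e-03 -3.08722661e-01  9.51150893e-01  3.73135969e+02]
 [ 0.00000000e+00  0.00000000e+00  0.00000000e+00  1.00000000e+00]]
```

View pics/scene0.png

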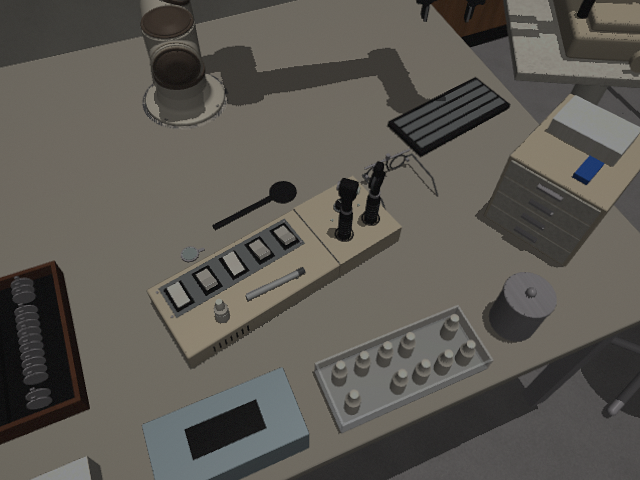

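View pics/side0.png

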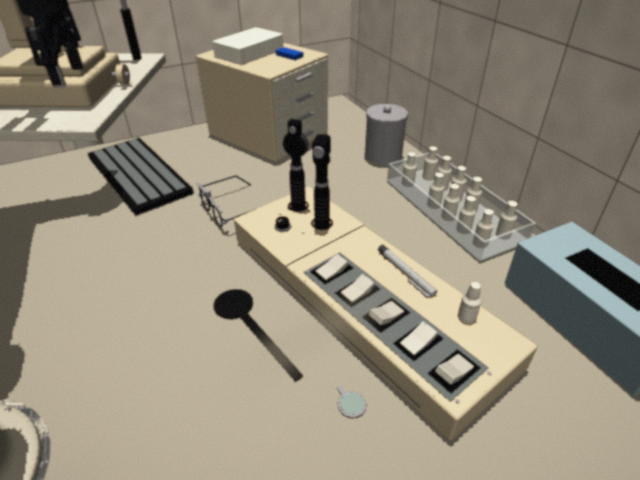

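View pics/wrist0.png

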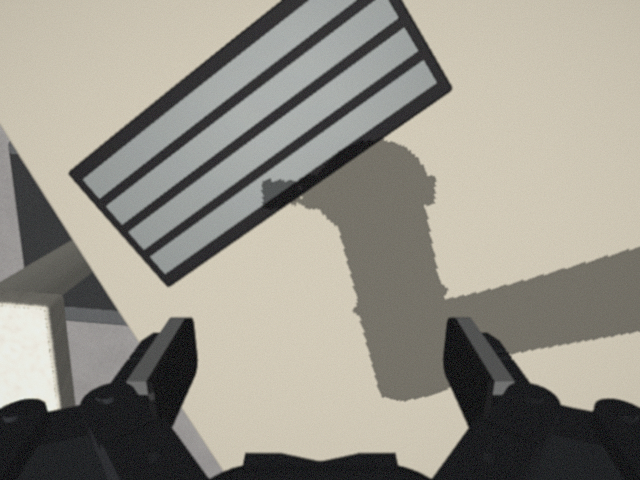

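The scene view shows the rocker row from (178,295), the right end, to (285,235). The side view shows it from (455,370) to (331,267). I'll enlarge both to see the tilts.

```bash
python3 - <<'E'
import pickle,cv2
d=pickle.load(open("d0.pkl","rb"))
a=d["scene"]["image"][200:330,140:320,::-1]; cv2.imwrite("pics/sc_z.png",cv2.resize(a,None,fx=4.4,fy=4.4,interpolation=cv2.INTER_CUBIC))
a=d["side"]["image"][235:410,290:510,::-1]; cv2.imwrite("pics/si_z.png",cv2.resize(a,None,fx=3.4,fy=3.4,interpolation=cv2.INTER_CUBIC))
E
```

```text
(no output)
```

View pics/sc_z.png

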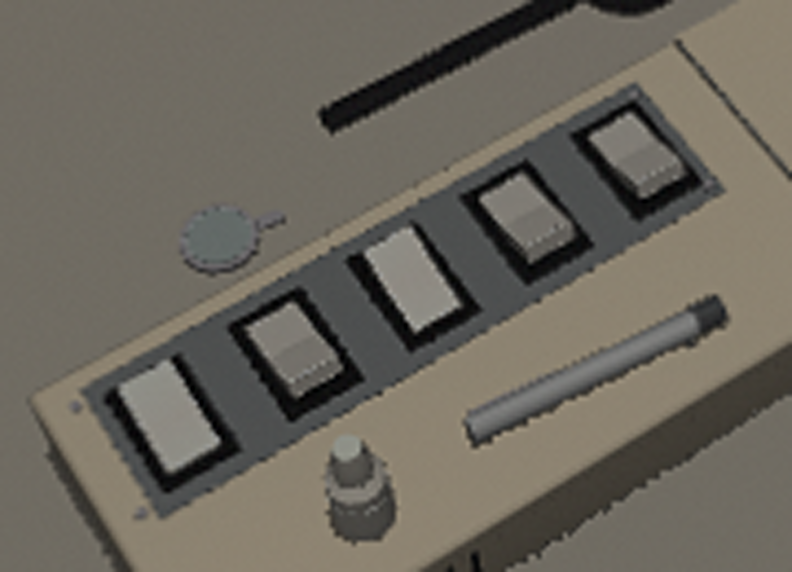

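View pics/si_z.png

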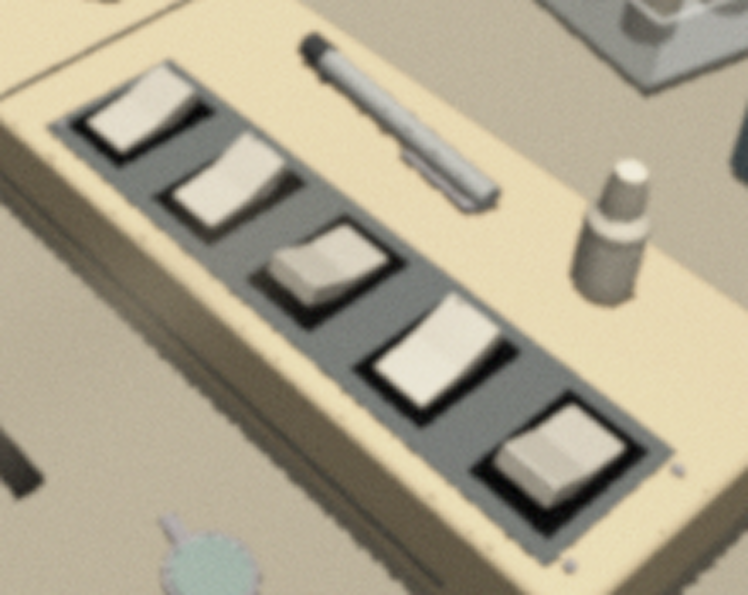

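```bash
cat > h.py <<'E'
import numpy as np,cv2
def ray(r,uv):
    K=r["camera_matrix"];k1=r["k1"];uv=np.atleast_2d(uv).astype(float)
    dist=np.array([k1,0,0,0,0.])
    n=cv2.undistortPoints(uv[:,None],K,dist,None,None)[:,0] 
    T=r["world_from_camera"]; D=np.c_[n[:,0],-n[:,1],-np.ones(len(n))]@T[:3,:3].T
    return T[:3,3],D
def plane(r,uv,z):
    o,D=ray(r,uv); return o+D*((z-o[2])/D[:,2])[:,None]
def proj(r,P):
    T=r["world_from_camera"];p=(np.atleast_2d(P)-T[:3,3])@T[:3,:3]
    n=np.c_[p[:,0],-p[:,1]]/-p[:,2:]; n=n*(1+r["k1"]*(n**2).sum(1,keepdims=True))
    K=r["camera_matrix"]; return n*K[0,0]+K[:2,2]
def fit(L,W):
    lc,wc=L.mean(0),W.mean(0); l,w=L-lc,W-wc
    a=np.arctan2((l[:,0]*w[:,1]-l[:,1]*w[:,0]).sum(),(l*w).sum())
    R=np.array([[np.cos(a),-np.sin(a)],[np.sin(a),np.cos(a)]])
    t=wc-R@lc; return a,R,t,W-(L@R.T+t)
E
python3 - <<'E'
import pickle; from h import *
d=pickle.load(open("d0.pkl","rb"))
rois={"scene":(150,205,310,320,28),"side":(290,240,500,405,45)}
for n,(x0,y0,x1,y1,th) in rois.items():
    r=d[n];g=r["image"].max(2).copy()
    m=np.zeros_like(g);m[y0:y1,x0:x1]=(g[y0:y1,x0:x1]<th)*255
    cs=[c for c in cv2.findContours(m,cv2.RETR_EXTERNAL,cv2.CHAIN_APPROX_NONE)[0] if cv2.contourArea(cv2.convexHull(c))>200]
    v=r["image"][:,:,::-1].copy()
    W=[]
    for c in cs:
        h=cv2.convexHull(c); M=cv2.moments(h); u=(M["m10"]/M["m00"],M["m01"]/M["m00"])
        p=plane(r,u,57)[0]; q=plane(r,h[:,0],57)[:,:2].astype(np.float32)
        print(n,np.round(u,1),cv2.contourArea(h),p.round(1),np.round(cv2.minAreaRect(q),1) if 0 else cv2.minAreaRect(q)); W.append(p[:2])
        cv2.polylines(v,[h],True,(0,0,255),1)
    cv2.imwrite(f"pics/{n}_f.png",cv2.resize(v[y0-10:y1+10,x0-10:x1+10],None,fx=3,fy=3))
E
```

```text
scene [178.6 296. ] 491.0 [ 588.1 -167.6   57. ] ((587.7197265625, -167.49952697753906), (56.49182891845703, 35.32897186279297), 12.447789192199707)
scene [206.6 280.1] 480.5 [ 575.4 -109.2   57. ] ((574.8153686523438, -109.13770294189453), (57.25221252441406, 36.60979080200195), 12.028875350952148)
scene [233.5 264.8] 448.5 [562.7 -50.5  57. ] ((561.6389770507812, -50.37311935424805), (57.97712707519531, 36.39919662475586), 12.185413360595703)
scene [259.2 249.9] 416.0 [549.5   8.1  57. ] ((549.1427001953125, 8.176563262939453), (56.65330123901367, 36.045169830322266), 11.957006454467773)
scene [284.1 235.8] 388.5 [536.9  66.7  57. ] ((536.5654296875, 66.72958374023438), (56.54692077636719, 35.46430587768555), 12.067241668701172)
scene [234.8 216.1] 237.0 [450.8 -10.5  57. ] ((449.6609802246094, -5.767070770263672), (12.89714527130127, 111.66416931152344), 11.61280632019043)
side [454.1 373.4] 866.5 [ 582.4 -172.4   57. ] ((585.4278564453125, -168.58831787109375), (56.098716735839844, 35.46538162231445), 12.076898574829102)
side [416.3 344.4] 655.5 [ 567.  -114.1   57. ] ((572.5691528320312, -109.97301483154297), (55.77400207519531, 35.20933532714844), 11.714725494384766)
side [387.1 319.8] 344.0 [555.8 -60.7  57. ] ((560.3023681640625, -64.36781311035156), (23.280332565307617, 58.05366516113281), 81.28140258789062)
side [330. 273.] 329.5 [528.9  59.3  57. ] ((531.5144653320312, 54.66804504394531), (29.728437423706055, 62.05008316040039), 72.81582641601562)
```

Scene and side agree to about 2 mm. The row runs along (-0.213, 0.977), so desk yaw is about 0.211. The first rocker (y=-205, about (586.6,-168)) and the third (y=-85, about (561,-51)) have their near end raised, so they are on. I'll close the fingers, rise and swing over.

Emit:
{"fn": "step_arm", "kwargs": {
  "jaw": -1,
  "series": [
    [0,0,0.06,0,0,0],
    [0.02,-0.05,0.12,0,0,0.04],
    [0.06,-0.12,0.17,0,0,0.08],
    [0.1,-0.21,0.17,0,0,0.13],
    [0.14,-0.3,0.17,0,0,0.18],
    [0.18,-0.39,0.17,0,0,0.23],
    [0.22,-0.48,0.17,0,0,0.28],
    [0.26,-0.57,0.17,0,0,0.32],
    [0.3,-0.65,0.17,0,0,0.36],
    [0.34,-0.73,0.17,0,0,0.39],
    [0.36,-0.78,0.17,0,0,0.397],
    [0.375,-0.8,0.17,0,0,0.397]
  ]
}}

```text
clock: 1.15
position: [400.4, 250.0, 299.4]
ee_rot: [0.995, 0.104, -0.0, 0.0]
contact_force: [-1.1, 0.5, -0.3]
gripper_width: -0.1
```

Emit:
{"fn": "step_arm", "kwargs": {
  "series": [
    [0.02,-0.05,0,0,0,0],
    [0.06,-0.13,0,0,0,0],
    [0.1,-0.22,0,0,0,0],
    [0.145,-0.31,0,0,0,0],
    [0.19,-0.4,0,0,0,0],
    [0.23,-0.49,0,0,0,0],
    [0.27,-0.57,-0.03,0,0,0],
    [0.31,-0.65,-0.1,0,0,0],
    [0.335,-0.71,-0.19,0,0,0],
    [0.35,-0.75,-0.28,0,0,0],
    [0.358,-0.765,-0.35,0,0,0],
    [0.358,-0.765,-0.375,0,0,0]
  ]
}}

```text
clock: 2.15
position: [540.7, -54.7, 143.5]
ee_rot: [0.995, 0.104, -0.005, -0.0]
contact_force: [-1.2, -0.2, -0.7]
gripper_width: 0.1
```

Emit:
{"fn": "step_arm", "kwargs": {
  "series": [
    [0,0,0,0,0,0],
    [0,0,0,0,0,0],
    [0,0,0,0,0,0],
    [0,0,0,0,0,0]
  ]
}}

```text
clock: 2.48
position: [544.7, -52.2, 151.8]
ee_rot: [0.994, 0.107, 0.002, -0.0]
contact_force: [-0.0, -0.6, -0.3]
gripper_width: 0.2
```

```bash
python3 - <<'E'
from bench import arm
import cv2,pickle
from h import *
d={}
for n in("scene","side","wrist"):
    r=arm.get_image(n); d[n]=r
    cv2.imwrite(f"pics/{n}1.png",r["image"][:,:,::-1])
pickle.dump(d,open("d1.pkl","wb"))
s=arm.read_state();print(s["clock"],s["position"],s["ee_rot"],s["contact_force"])
for P in ([569,-171.8,70],[543.5,-54.6,70]):print([proj(d[n],P)[0].round(0) for n in d])
E
```

```text
2.6333 [543.97361671 -52.61051746 150.92409746] [ 9.94345399e-01  1.06182900e-01  1.55221823e-03 -9.73214700e-05] [ 0.51195051 -0.36243895 -0.90795666]
[array([172., 285.]), array([447., 371.]), array([538., 249.])]
[array([228., 254.]), array([378., 314.]), array([322., 249.])]
```

View pics/wrist1.png

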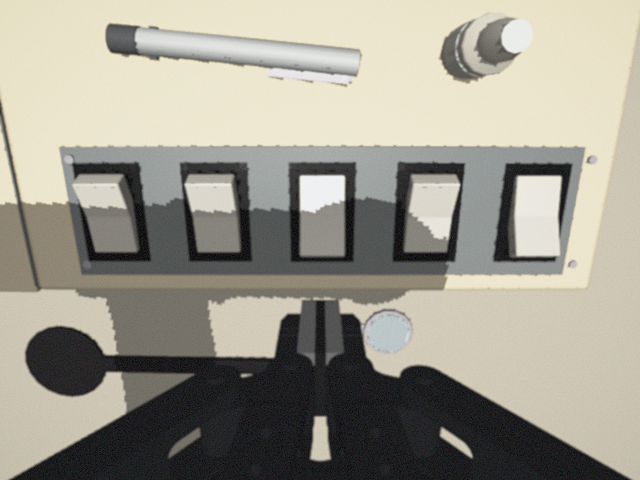

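View pics/side1.png

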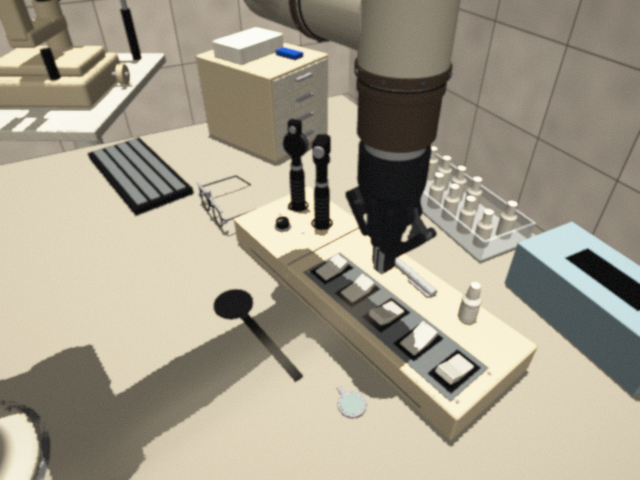

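```bash
python3 - <<'E'
import pickle
from h import *
d=pickle.load(open("d1.pkl","rb"))["wrist"]
print(plane(d,[[322.5,211.5],[536,211.5],[430,211.5],[215,212]],57).round(1))
print(proj(d,[544,-52.6,151]))
E
```

```text
[[ 561.2  -51.2   57. ]
 [ 587.3 -170.4   57. ]
 [ 574.3 -110.9   57. ]
 [ 548.     8.5   57. ]]
[[317.72921195 318.82470939]]
```

All three views agree. Now down over the third rocker.

Emit:
{"fn": "step_arm", "kwargs": {
  "series": [
    [-0.001,-0.005,-0.03,0,0,0],
    [-0.001,-0.005,-0.08,0,0,0],
    [-0.001,-0.005,-0.13,0,0,0],
    [-0.001,-0.005,-0.16,0,0,0],
    [-0.001,-0.005,-0.175,0,0,0],
    [-0.001,-0.005,-0.175,0,0,0],
    [-0.001,-0.005,-0.175,0,0,0],
    [-0.001,-0.005,-0.175,0,0,0]
  ]
}}

```text
clock: 3.3
position: [543.9, -55.1, 80.5]
ee_rot: [0.994, 0.106, 0.001, 0.0]
contact_force: [-0.2, -1.4, -0.2]
gripper_width: -0.2
```

Emit:
{"fn": "step_arm", "kwargs": {
  "series": [
    [0,0,-0.006,0,0,0],
    [0,0,-0.012,0,0,0],
    [0,0,-0.018,0,0,0],
    [0,0,-0.022,0,0,0],
    [0,0,-0.026,0,0,0],
    [0,0,-0.03,0,0,0],
    [0,0,-0.03,0,0,0]
  ]
}}

```text
clock: 3.88
position: [542.7, -55.3, 66.9]
ee_rot: [0.994, 0.106, -0.0, -0.0]
contact_force: [0.4, 0.0, -0.2]
gripper_width: 0.2
```

Emit:
{"fn": "step_arm", "kwargs": {
  "series": [
    [0,0,-0.004,0,0,0],
    [0,0,-0.008,0,0,0],
    [0,0,-0.011,0,0,0],
    [0,0,-0.011,0,0,0]
  ]
}}

```text
clock: 4.22
position: [543.0, -55.2, 62.5]
ee_rot: [0.994, 0.106, -0.0, -0.0]
contact_force: [-0.1, -0.3, -0.1]
gripper_width: 0.1
```

```bash
python3 - <<'E'
from bench import arm
import cv2
for n in("side","wrist"):
    r=arm.get_image(n); cv2.imwrite(f"pics/{n}2.png",r["image"][:,:,::-1])
    if n=="side": cv2.imwrite("pics/side2z.png",cv2.resize(r["image"][235:410,290:510,::-1],None,fx=3.4,fy=3.4))
print(arm.read_state()["position"],arm.read_state()["contact_force"])
E
```

```text
[543.08155334 -55.19109919  62.7753059 ] [-0.02953325 -0.51577493  0.70112707]
```

View pics/side2z.png

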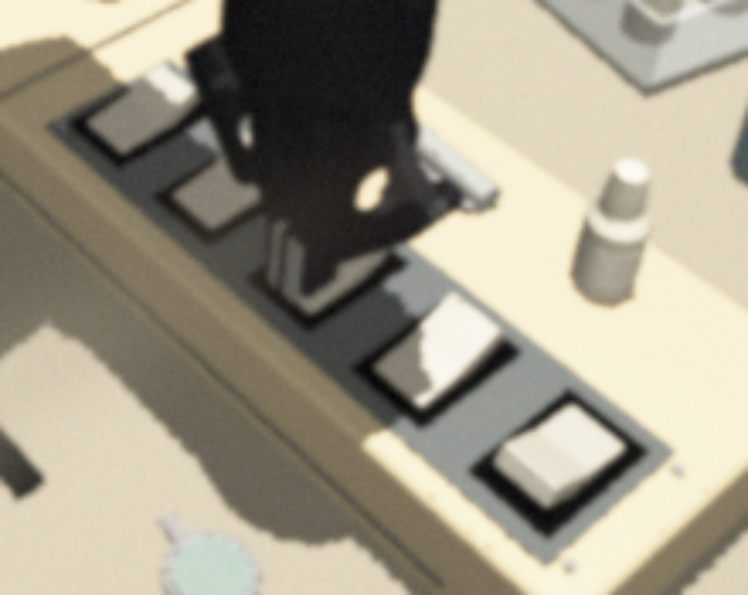

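View pics/wrist2.png

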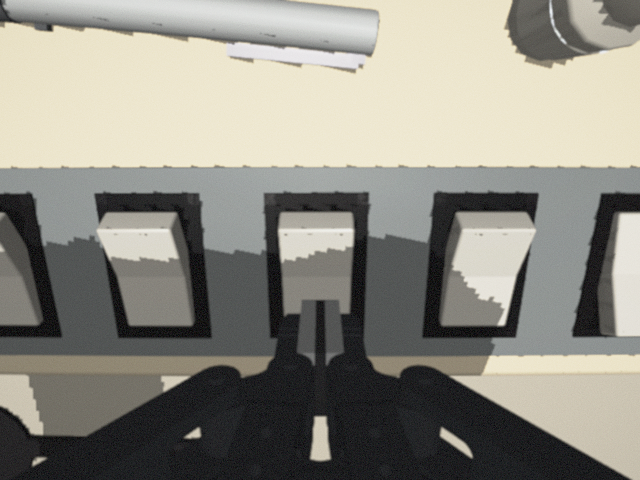

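The third rocker has snapped: its far end wall now shows at (315,220) in the wrist view, like its off neighbours. I'll lift and go to the rightmost.

Emit:
{"fn": "step_arm", "kwargs": {
  "series": [
    [0,0,0.03,0,0,0],
    [0,0,0.1,0,0,0],
    [0,0,0.17,0,0,0],
    [0.01,-0.05,0.2,0,0,0],
    [0.025,-0.12,0.2,0,0,0],
    [0.045,-0.2,0.2,0,0,0],
    [0.06,-0.26,0.2,0,0,0],
    [0.066,-0.294,0.2,0,0,0],
    [0.066,-0.294,0.2,0,0,0],
    [0.066,-0.294,0.17,0,0,0],
    [0.066,-0.294,0.13,0,0,0],
    [0.066,-0.294,0.13,0,0,0]
  ]
}}

```text
clock: 5.32
position: [567.0, -171.8, 111.9]
ee_rot: [0.994, 0.105, -0.003, -0.001]
contact_force: [-0.2, 1.0, -0.7]
gripper_width: 0.1
```

Emit:
{"fn": "step_arm", "kwargs": {
  "series": [
    [0,0,-0.03,0,0,0],
    [0,0,-0.06,0,0,0],
    [0,0,-0.08,0,0,0],
    [0,0,-0.085,0,0,0],
    [0,0,-0.085,0,0,0],
    [0,0,-0.085,0,0,0]
  ]
}}

```text
clock: 5.82
position: [569.8, -172.7, 81.5]
ee_rot: [0.994, 0.106, 0.0, 0.0]
contact_force: [-0.1, 0.1, -0.8]
gripper_width: 0.1
```

```bash
python3 - <<'E'
from bench import arm
import cv2
r=arm.get_image("wrist"); cv2.imwrite(f"pics/wrist3.png",r["image"][:,:,::-1])
print(arm.read_state()["position"],arm.read_state()["contact_force"])
E
```

```text
[ 569.89541731 -172.76102754   81.74074288] [ 0.11180709  0.7255356  -0.17363079]
```

View pics/wrist3.png

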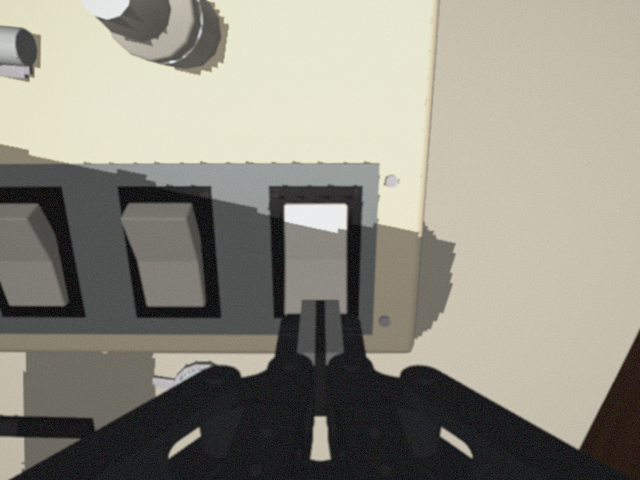

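The fingers, at column 320, are aligned with the rocker at columns 285–350. Press down to about z 62.5.

Emit:
{"fn": "step_arm", "kwargs": {
  "series": [
    [0,0,-0.008,0,0,0],
    [0,0,-0.016,0,0,0],
    [0,0,-0.022,0,0,0],
    [0,0,-0.028,0,0,0],
    [0,0,-0.034,0,0,0],
    [0,0,-0.039,0,0,0],
    [0,0,-0.044,0,0,0],
    [0,0,-0.047,0,0,0],
    [0,0,-0.047,0,0,0]
  ]
}}

```text
clock: 6.62
position: [569.4, -172.8, 61.6]
ee_rot: [0.994, 0.106, -0.0, -0.0]
contact_force: [0.4, 0.1, 0.9]
gripper_width: -0.2
```

```bash
python3 - <<'E'
from bench import arm
import cv2
r=arm.get_image("wrist"); cv2.imwrite(f"pics/wrist4.png",r["image"][:,:,::-1])
print(arm.read_state()["position"],arm.read_state()["contact_force"])
E
```

```text
[ 569.47905042 -172.78009695   61.79622195] [-0.11480936 -1.0331342  -0.5028528 ]
```

View pics/wrist4.png

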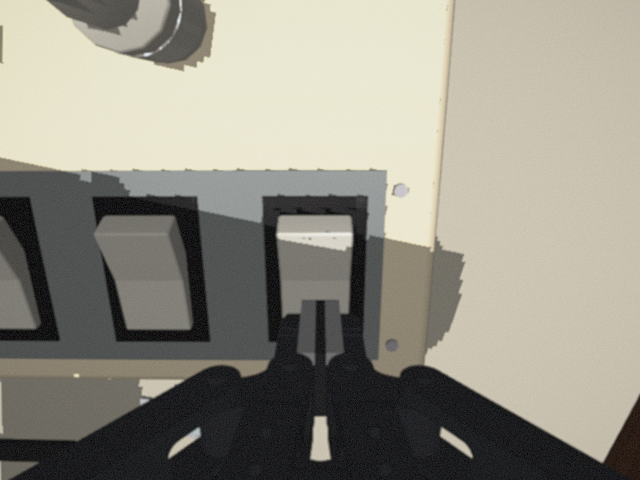

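The rightmost rocker has snapped off too: its far wall shows at (315,224). I'll withdraw straight up, then back towards the robot.

Emit:
{"fn": "step_arm", "kwargs": {
  "series": [
    [0,0,0.03,0,0,0],
    [0,0,0.1,0,0,0],
    [0,0,0.19,0,0,0],
    [0,0,0.28,0,0,0],
    [-0.02,0,0.37,0,0,0],
    [-0.06,0,0.44,0,0,0],
    [-0.12,0,0.49,0,0,0],
    [-0.18,0,0.5,0,0,0],
    [-0.22,0,0.5,0,0,0],
    [-0.25,0,0.5,0,0,0],
    [-0.25,0,0.5,0,0,0],
    [-0.25,0,0.5,0,0,0]
  ]
}}

```text
clock: 7.67
position: [469.4, -172.9, 262.3]
ee_rot: [0.994, 0.106, 0.0, 0.0]
contact_force: [1.0, 0.2, -0.8]
gripper_width: -0.1
```

Emit:
{"fn": "step_arm", "kwargs": {
  "series": [
    [0,0,0,0,0,0],
    [0,0,0,0,0,0],
    [0,0,0,0,0,0],
    [0,0,0,0,0,0]
  ]
}}

```text
clock: 8.0
position: [469.8, -172.8, 261.6]
ee_rot: [0.994, 0.106, -0.0, -0.0]
contact_force: [0.4, 0.3, -0.6]
gripper_width: -0.1
```

```bash
python3 - <<'E'
from bench import arm
import cv2
for n in("side","scene"):
    r=arm.get_image(n); cv2.imwrite(f"pics/{n}5.png",r["image"][:,:,::-1])
    if n=="side": cv2.imwrite("pics/side5z.png",cv2.resize(r["image"][235:410,290:510,::-1],None,fx=3.4,fy=3.4))
s=arm.read_state();print(s["clock"],s["position"],s["contact_force"])
E
```

```text
8.1 [ 469.62730812 -172.84038574  261.7518159 ] [-0.28658625  0.01610308 -0.48099776]
```

View pics/side5z.png

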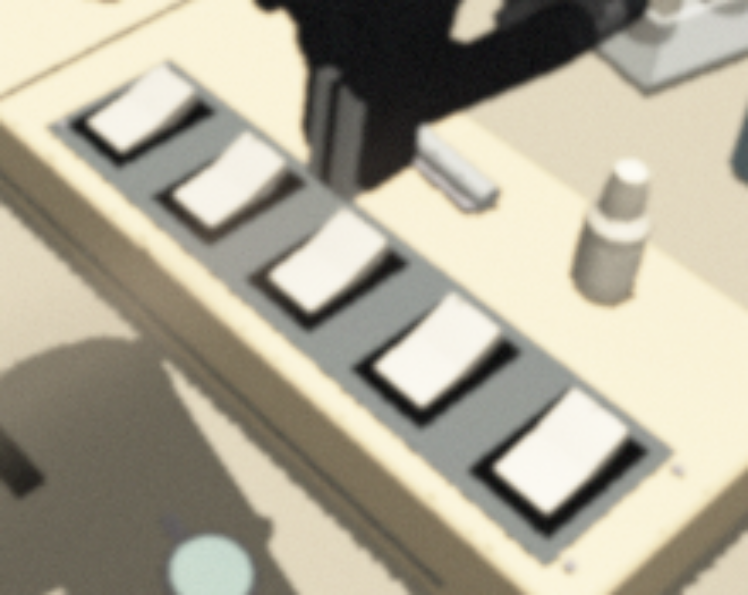

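View pics/scene5.png

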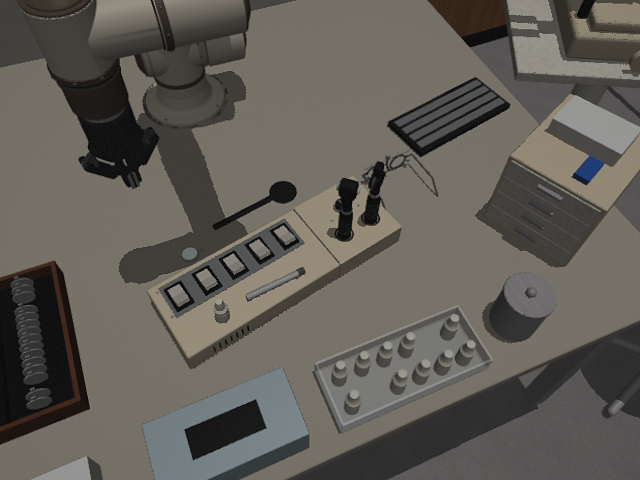

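View pics/side5.png

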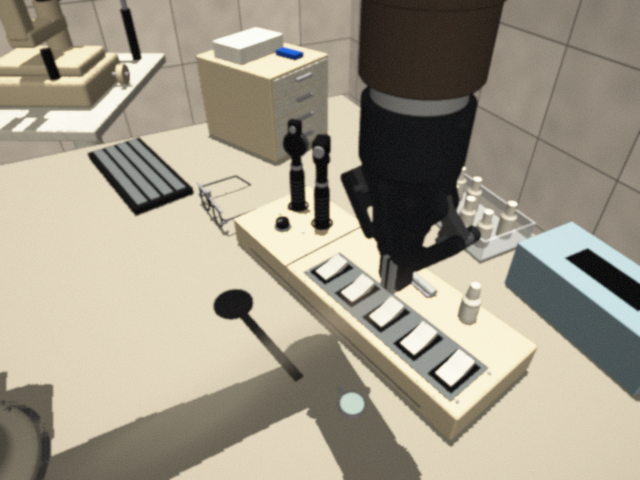

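All five rockers now look alike, with the near end in. Every bystander is where it was, and the hand is clear.

```bash
python3 -c "
from bench import arm
print(arm.job_done())"
```

```text
the job is handed in; nothing more can be done
None
```

I switched off the two rockers that had been left on, at desk y = -205 and y = -85, by pressing their near ends with the closed fingertips. I then withdrew the hand to about z = 262 mm and handed the job in at 8.1 s.

- **Switches:** the last scene and side pictures show all five rockers in the same off position.
- **Bystanders:** the instruments, bottle, torch, lens, occluder and trial frame look unmoved. I judged this by eye, without measuring them. In the last side picture the raised hand hid part of the torch, but the scene view shows it in place.
- **Forces:** at the end of each move the force read no more than about 1.5 N, which is noise level. The 2–4 N press peaks fell between readings, so I judged the snap-over from the pictures.
- **Disagreement:** the camera views put the rockers within about 2–3 mm of each other, and I aimed between them.

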